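# Take a candle socket's depth with the stand gauge

## Task

Measure how deep the socket is in the wooden candle holder that stands under the depth gauge: press the gauge's rod down by its round head until its tip bottoms out in the socket, and keep it pressed there for a good second. Then push the sliding stop down the rod by its thumb pad until it rests on the top of the holder, and leave rod and stop set there. Do not shift the candle holders or the other things on the trolley.

Things in the scene. Friction and masses are not known exactly. Their poses are not given: they have to be found in the camera images.
- gauge: Stand depth gauge, fixed. Origin: on the worktop on the rod's vertical axis; +x points to the column behind, z up; may be yawed. Wooden foot at x 44 to 90 mm, 16 mm high; prongs 12 mm high at y = +-52 mm; steel column at x = 70 mm, top at z = 222 mm; guide arm from it to the rod axis, z 187 to 213 mm, 28 mm wide. Rod and stop slide in it and stay where they are left.
- rod (a joint): Downward travel of the gauge's steel rod (m), 0 at the top, grows as it is pressed down; tip height = 0.080 - value. Friction about 4 N holds it where it is left; the stop rides down with it. Starts 0 to 0.010. No stop of its own before 0.078: what ends its travel is the socket's floor.
- rod_head (a point): Centre of the top face of the rod's round black head, 34 mm across, 14 mm thick, on the rod's axis; 216 mm above the rod's tip. Push it down from above.
- rod_tip (a point): Centre of the flat lower end of the rod (10 mm thick, 202 mm long under the head).
- stop (a joint): Downward travel of the steel stop along the rod (m), relative to the rod; 0 at the top, grows downwards to 0.075; the stop's underside is 0.080 - value above the rod's tip. Friction on the rod about 2 N (pushing it takes about 2 N). Starts 0 to 0.010.
- stop_under (a point): Centre of the underside of the steel stop, a collar 38 mm across and 12 mm thick round the rod, below the guide arm. It carries a bar reaching 75 mm towards -x of the gauge and a post rising from that to the thumb pad.
- stop_pad (a point): Centre of the top face of the stop's round black thumb pad, 30 mm across; 75 mm from the rod's axis towards -x of the gauge, 72 mm above the stop's underside. Push it down from above, the gripper's broad side along the gauge's y, clear of the rod's head.
- holder_tall: Taller of two loose round dark-wood candle holders: 76 mm across, 60 mm high, 0.8 kg, with a 24 mm wide blind socket in the middle of its top, 42 mm deep (floor 18 mm above its underside). Origin: centre of its underside, z up. Either holder may be the one under the rod; the other stands about 160 mm away, in front of the gauge and to its left (near -100, +125 mm).
- holder_low: Lower of the two holders: 76 mm across, 45 mm high, 0.8 kg, 24 mm wide blind socket 22 mm deep (floor 23 mm above its underside). Origin: centre of its underside, z up.
- holder_tall_floor (a point): Centre of the floor of the taller holder's socket.
- holder_low_floor (a point): Centre of the floor of the lower holder's socket.
- mug_3: White mug, 82x112x93 mm, bystander, loose, at the left. Origin: centre of its underside.
- egg_timer: Egg-shaped kitchen timer, 65 mm across, 64 mm high, bystander, loose, front left. Origin: centre of its underside.
- match_box: Match box, 35x52x15 mm, bystander, loose, front right. Origin: centre of its underside.
- candle_1: Tealight, 38 mm across, 18 mm high, bystander, loose, front middle. Origin: centre of its underside.

How it is judged:
On the way, in this order (a step that is already met when the one before it is completed fails the run):
1. the fingers keep the rod pressed with its tip on the socket's floor (within 3 mm) for 0.7 s (contact force between the fingers and gauge above 1 N and ((z of rod_tip in the frame of holder_tall below 0.021 m and horizontal distance between rod_tip and holder_tall_floor below 0.014 m) or (z of rod_tip in the frame of holder_low below 0.026 m and horizontal distance between rod_tip and holder_low_floor below 0.014 m))), for 0.7 s.
2. the stop is pushed down onto the holder's top (within 3 mm), the tip still on the socket's floor (((z of rod_tip in the frame of holder_tall below 0.021 m and horizontal distance between rod_tip and holder_tall_floor below 0.014 m and z of stop_under in the frame of holder_tall below 0.063 m) or (z of rod_tip in the frame of holder_low below 0.026 m and horizontal distance between rod_tip and holder_low_floor below 0.014 m and z of stop_under in the frame of holder_low below 0.048 m))), for 0.2 s.
At the end, for the whole second after the job is handed in: The rod's tip stands on the floor of the socket of the holder under the gauge (within 3 mm), the stop's underside rests on that holder's top (within 3 mm), both still; both candle holders stand upright within 15 mm of where they stood (((z of rod_tip in the frame of holder_tall below 0.021 m and horizontal distance between rod_tip and holder_tall_floor below 0.014 m and z of stop_under in the frame of holder_tall below 0.063 m) or (z of rod_tip in the frame of holder_low below 0.026 m and horizontal distance between rod_tip and holder_low_floor below 0.014 m and z of stop_under in the frame of holder_low below 0.048 m)) and distance of each of holder_tall, holder_low from where it was at the start of the episode below 0.015 m and angle between each of holder_tall, holder_low's own z axis and vertical below 0.05 rad and velocity of joint rod between -0.005 and 0.005 m/s and velocity of joint stop between -0.005 and 0.005 m/s); the robot touches nothing.
It fails at once if a candle holder is shifted by more than 25 mm (distance of any of holder_tall, holder_low from where it was at the start of the episode above 0.025 m).
It fails at once if the mug, timer, match box or tealight is shifted by more than 30 mm (distance of any of mug_3, egg_timer, match_box, candle_1 from where it was at the start of the episode above 0.03 m).
It also fails if it takes over 50 s, if anything falls off the work surface, if the arm or the gripper's body presses on something with over 40 N, if the wrist force passes 120 N, or if a joint passes its speed limit or range.

## Robot

A 6-joint arm with a two-finger parallel gripper is mounted at the origin on a cart in front of the work surface, level with it; the furniture and walls round the work are solid. World frame = base frame: x ahead of the robot, y to its left, z up, the work surface at z = 0. Lengths are in m, angles in rad, forces in N, time in s.
With the tool pointing down it reaches from about 0.275 to 1 m from the base axis. Payload 8.4 kg.
Tool frame: the origin (TCP) lies on the centre line of the jaws, within the pads' length; the fingertips stand 17 mm ahead of it and the grasp point (between the pads) lies 2 mm behind it (bot.tcp_to_tips is the z of the fingertips in the tool frame, in m); z points along the fingers, y is the line along which they close (so a half turn about z gives the same grasp; the last joint's range is limited). The gripper opens to 85 mm and grips with 20 to 120 N. Pads are 22 mm wide; open, the fingers measure 114 mm over their backs; the gripper's body (76 mm by 85 mm) begins 54 mm behind the grasp point. The pads swing forward as they close: fully open they stand 13 mm farther back than shut.
Start: joints at [-1.143, 0.353, 1.633, -0, 1.155, -0.002], TCP at [0.26, -0.568, 0.248] pointing down, gripper open.
Joint ranges: [-2.63, 2.63], [-0.92, 2.1], [0.06, 2.66], [-1.3, 4.44], [0, 2.69], [-3.02, 3.02]. Speed limits (rad/s): [2.22, 2.22, 2.79, 3.14, 3.14, 3.14].

## Interface

Orientations are given as a unit quaternion [x, y, z, w].
In Python, from workcell import bot, hand, kinematics, get_obs, vision, hand_in gives the robot as it stands. The module is installed in compiled form; this text tells all that it offers. Calls block until the motion is done:
- bot.reach(position, orientation): joint-space move of the TCP to a pose.
- bot.servo_line(position, ori=None, velocity=0.15): straight line of the TCP; ori=None keeps the orientation; velocity is the mean speed in m/s.
- bot.goto_joints(angles): joint-space move.
- hand.move_gripper(opening, strength=None): finger opening in m; strength is the grip in N (None keeps the last); returns when the fingers have stopped.
- bot.dwell(seconds).
- kinematics.solve_ik(position, orientation): joint angles nearest the present ones, or None.
- get_obs(): the state.
- vision.read_camera(name): name is "scene" or "top"; returns a dict with "frame" (480x640x3 uint8, red, green, blue), "intrinsics" (3x3 intrinsics, pixels), "view" (4x4, takes a point from world to camera coordinates). Camera axes: x right, y down, z forward; pixel columns grow to the right and rows downward; lengths in m; the calibration is good to about 2 mm. A picture is of the moment at which its call begins. There is no depth.
A pose or a line that the arm cannot do raises bot.IKError and nothing moves.
- hand_in(): hands the job in; it is judged then, once.
The state is a dict: "time_s": time; "joint_pos": joint angles; "joint_vel": joint speeds; "joint_efforts": joint torques, N m; "position": TCP position; "orientation": TCP orientation; "wrist_force": force on the tool from outside, world axes, zero at the start; "ft_torque": the same for the moment, N m; "gripper_width": finger opening in m; "grip_force": force on a finger pad.
Only numpy, scipy, OpenCV 4.12 (cv2) and the standard library are available. Lean on these libraries where they do the work, as an engineer would, in place of code of your own. Each camera call takes 0.05 s, during which the arm holds its last target. There are 200 camera calls.

## Working session

There is one attempt and no reset: what is moved stays moved. The work goes in short steps, each a Python script; the robot and the scene stay as the last script left them, time stands still between calls to the robot, and variables do not carry over. Pictures are saved under pics/ and viewed, at most 10 in all, crops included, and the job is handed in when it is done.

```bash
mkdir -p pics; python3 - <<'E'
from workcell import vision,get_obs
import cv2,numpy as np
for n in("scene","top"):
    r=vision.read_camera(n);cv2.imwrite(f"pics/{n}0.png",r["frame"][...,::-1]);np.savez(n+"0.npz",**r)
    print(n,r["intrinsics"].round(1).tolist(),r["view"].round(3).tolist())
print(get_obs()["orientation"])
E
```

```text
scene [[464.3, 0.0, 324.5], [0.0, 464.3, 238.3], [0.0, 0.0, 1.0]] [[-0.889, -0.458, 0.002, 0.398], [-0.196, 0.378, -0.905, 0.277], [0.414, -0.805, -0.426, 0.874], [0.0, 0.0, 0.0, 1.0]]
top [[500.0, 0.0, 323.4], [0.0, 500.0, 238.3], [0.0, 0.0, 1.0]] [[-0.006, -1.0, 0.003, -0.015], [-0.997, 0.006, -0.076, 0.482], [0.076, -0.004, -0.997, 1.033], [0.0, 0.0, 0.0, 1.0]]
[ 9.76998680e-01  2.13244413e-01 -1.35862302e-04 -6.18050851e-04]
```

View pics/scene0.png

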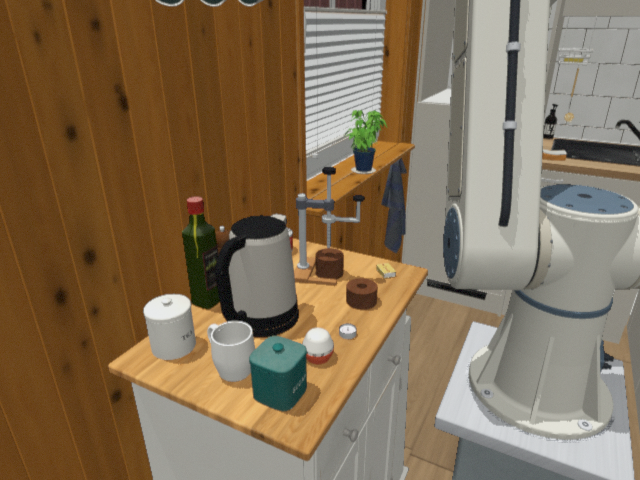

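View pics/top0.png

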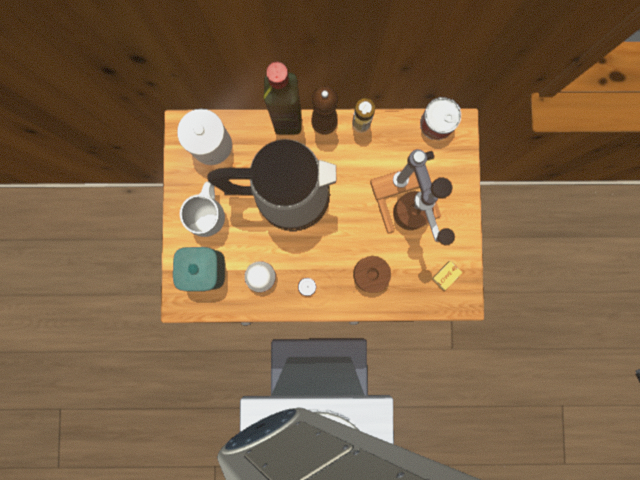

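The top view shows the rod head at about (441,188), the pad at (446,237), the holder under the rod at (411,210) and the other holder at (372,274). In the scene view the head is at (329,171), the pad at (359,198), and the holder under the rod at (330,263). Next I'll measure the dark blobs and triangulate them.

```bash
cat > h.py <<'E'
import numpy as np,cv2
def blob(img,c,r,thr=60):
    x0,y0=c[0]-r,c[1]-r
    s=img[y0:c[1]+r,x0:c[0]+r]
    m=(s.max(2)<thr).astype(np.uint8)
    n,l,st,ce=cv2.connectedComponentsWithStats(m)
    k=1+np.argmax(st[1:,4]); return ce[k]+[x0,y0],st[k].tolist(),m
def P(d): return d["intrinsics"]@d["view"][:3]
def tri(d1,p1,d2,p2):
    X=cv2.triangulatePoints(P(d1),P(d2),np.float64(p1).reshape(2,1),np.float64(p2).reshape(2,1)); return X[:3,0]/X[3,0]
def proj(d,X):
    q=P(d)@np.r_[X,1]; return q[:2]/q[2]
def plane(d,p,z):
    M=P(d); A=np.c_[M[:,:2],-np.r_[p,1]]; return np.linalg.solve(A,-(M[:,2]*z+M[:,3]))[:2]
E
python3 - <<'E'
from h import *
t=dict(np.load("top0.npz"));s=dict(np.load("scene0.npz"))
for n,a,b in(("head",(441,188),(329,172)),("pad",(446,237),(359,200))):
    p,st,_=blob(t["frame"],a,14);q,st2,_=blob(s["frame"],b,11)
    X=tri(t,p,s,q);print(n,p,st,q,st2,X.round(4),proj(t,X)-p,proj(s,X)-q)
for z in(.045,.06):print(z,plane(t,(411,210),z),plane(s,(330,254),z),"other",plane(t,(372,271),z),plane(s,(362,287),z))
im=np.hstack([cv2.resize(t["frame"][150:290,340:480],(400,400),interpolation=cv2.INTER_CUBIC),cv2.resize(s["frame"][155:315,270:430],(400,400),interpolation=cv2.INTER_CUBIC)])
cv2.imwrite("pics/crop.png",im[...,::-1])
E
```

```text
Traceback (most recent call last):
  File "h.py", line 7, in blob
    k=1+np.argmax(st[1:,4]); return ce[k]+[x0,y0],st[k].tolist(),m
        ~~~~~~~~~^^^^^^^^^^
ValueError: attempt to get argmax of an empty sequence
```

```bash
python3 - <<'E'
from h import *
t=dict(np.load("top0.npz"));s=dict(np.load("scene0.npz"))
print(t["frame"].shape,t["frame"][188,425:460].tolist(),t["frame"][237,432:460].max(1), s["frame"][160:185,329].tolist(),s["frame"][190:210,359].max(1))
im=np.hstack([cv2.resize(t["frame"][150:290,340:480],(400,400),interpolation=cv2.INTER_CUBIC),cv2.resize(s["frame"][155:315,270:430],(400,400),interpolation=cv2.INTER_CUBIC)])
cv2.imwrite("pics/crop.png",im[...,::-1])
E
```

```text
(480, 640, 3) [[128, 126, 130], [120, 116, 120], [122, 117, 119], [116, 113, 114], [105, 96, 100], [87, 78, 76], [75, 61, 53], [75, 60, 46], [80, 64, 59], [81, 69, 64], [82, 72, 63], [85, 72, 68], [78, 65, 60], [82, 70, 60], [80, 68, 60], [76, 67, 59], [81, 70, 62], [77, 61, 53], [77, 61, 54], [79, 65, 55], [78, 64, 58], [75, 58, 51], [73, 61, 55], [78, 66, 55], [73, 60, 57], [72, 60, 50], [84, 67, 57], [163, 120, 75], [235, 179, 100], [238, 187, 108], [234, 181, 99], [234, 183, 105], [234, 185, 106], [233, 180, 103], [235, 183, 108]] [233 198 167 220 178 104  73  79  78  82  80  80  86  81  85  83  82  86
  77  82  79  77 125 220 236 236 233 233] [[131, 134, 130], [131, 132, 128], [131, 132, 127], [129, 131, 127], [132, 133, 129], [134, 134, 132], [117, 118, 116], [56, 54, 55], [42, 39, 43], [39, 38, 40], [32, 33, 35], [26, 26, 30], [25, 26, 28], [26, 26, 25], [46, 50, 45], [92, 94, 95], [125, 127, 126], [126, 129, 127], [128, 131, 130], [126, 130, 129], [127, 129, 127], [125, 127, 127], [128, 132, 130], [127, 129, 128], [126, 129, 128]] [106 107 108 104  94  45  37  44  37  26  33  73 118 122 117 121 119 118
 120 119]
```

View pics/crop.png

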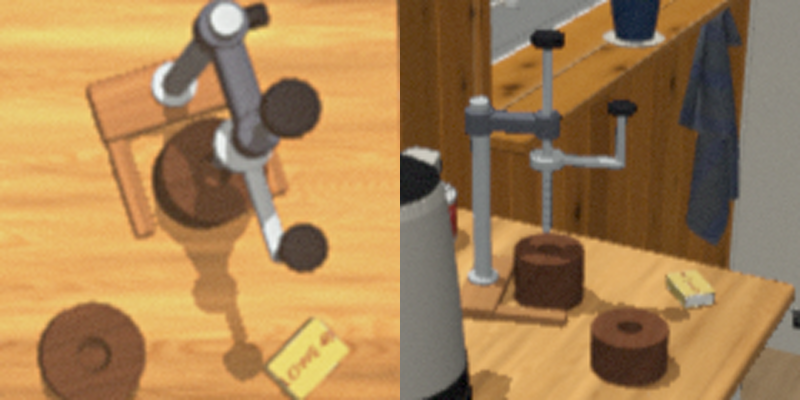

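The crop shows the head and pad as clean dark discs. The column top is at about (419,156) in the top view. The holder under the rod looks like the taller one.

```bash
python3 - <<'E'
from h import *
t=dict(np.load("top0.npz"));s=dict(np.load("scene0.npz"))
X={}
for n,a,b in(("head",(442,188),(329,171)),("pad",(446,237),(359,198))):
    p,st,_=blob(t["frame"],a,13,100);q,st2,_=blob(s["frame"],b,10,65)
    X[n]=tri(t,p,s,q);print(n,p,st,q,st2,X[n].round(4),proj(t,X[n])-p,proj(s,X[n])-q)
c=plane(t,(418.8,156.5),.222);print("col",c)
h,p=X["head"][:2],X["pad"][:2]
for a,b in((p,h),(h,c),(p,c)):print(np.linalg.norm(b-a),np.degrees(np.arctan2(*(b-a)[::-1])))
for z in(.045,.06):print(z,plane(t,(340+210*.35,150+180*.35),z),plane(s,(270+549*.4-160,155+243*.4),z),"other",plane(t,(372.5,150+353*.35),z),plane(s,(270+629*.4-160,155+326*.4),z))
E
```

```text
head [439.83835616 188.51780822] [0, 3, 23, 23, 365] [328.43037975 170.39240506] [3, 6, 13, 8, 79] [ 0.5394 -0.2001  0.2888] [-0.20445497 -0.4175378 ] [0.34638457 0.02105852]
pad [445.408867   236.32512315] [4, 5, 17, 16, 203] [358.19117647 197.83823529] [4, 7, 12, 7, 68] [ 0.4688 -0.2239  0.2219] [-0.07042819 -0.15931989] [0.13823511 0.00084916]
col [ 0.60626125 -0.18166252]
0.07453522422234794 18.56575258362498
0.06934728216834762 15.44149934656335
0.14382910246268338 17.05996518678802
0.045 [ 0.53098152 -0.20346013] [ 0.55375356 -0.2365296 ] other [ 0.40717578 -0.11728826] [ 0.40647535 -0.11461626]
0.06 [ 0.52908884 -0.20067434] [ 0.54056306 -0.21007907] other [ 0.40710032 -0.1157673 ] [ 0.39711453 -0.09133586]
```

```bash
cat >> h.py <<'E'
from scipy.spatial.transform import Rotation as R
yaw=np.radians(17.1);u=np.array([np.cos(yaw),np.sin(yaw),0])
ax=np.array([.5397,-.2015,0])
def ori(sgn):
    x=-u*sgn; z=np.array([0,0,-1.]); return R.from_matrix(np.c_[x,np.cross(z,x),z]).as_quat()
def press(bot,get_obs,xy,z0,zmin,F,v=.02,step=.001,base=None):
    """step down from tip height z0 until the upward force rises by F"""
    T=bot.tcp_to_tips; base=get_obs()["wrist_force"][2] if base is None else base
    z=z0; log=[]
    while z>zmin:
        z-=step; bot.servo_line([xy[0],xy[1],z+T],velocity=v)
        o=get_obs(); f=o["wrist_force"][2]-base; log.append((round(o["position"][2]-T,4),round(f,1)))
        if f>F: break
    return log
E
python3 - <<'E'
from workcell import *
from h import *
o=get_obs();print(o["time_s"],bot.tcp_to_tips)
hand.move_gripper(0.0)
T=bot.tcp_to_tips
best=min(((abs(np.array(q)-o["joint_pos"]).max(),s) for s in(1,-1) if (q:=kinematics.solve_ik(ax+[0,0,.35+T],ori(s))) is not None))
s=best[1];print(best)
p=o["position"];bot.servo_line([p[0],p[1],.40],velocity=.25)
bot.reach(ax+[0,0,.34+T],ori(s))
bot.servo_line(ax+[0,0,.30+T],velocity=.08)
o=get_obs();print(o["time_s"],o["position"],o["wrist_force"],o["gripper_width"])
l=press(bot,get_obs,ax,.30,.279,3,base=o["wrist_force"][2]);print(l,get_obs()["time_s"])
for n in("top","scene"):
    r=vision.read_camera(n);f=r["frame"];f=f[130:290,320:480] if n=="top" else f[120:280,270:430]
    globals()[n]=cv2.resize(f,(400,400),interpolation=cv2.INTER_CUBIC)
cv2.imwrite("pics/c1.png",np.hstack([top,scene])[...,::-1])
E
```

```text
0.1 0.017
(np.float64(0.9148191716685894), -1)
3.9667 [ 0.53976696 -0.20152998  0.31689726] [-0.72025407  1.06688593  0.05205851] 6.13031595435942e-05
[(np.float64(0.2994), np.float64(0.7)), (np.float64(0.298), np.float64(0.2)), (np.float64(0.2969), np.float64(-0.1)), (np.float64(0.296), np.float64(0.1)), (np.float64(0.295), np.float64(0.3)), (np.float64(0.294), np.float64(0.5)), (np.float64(0.2929), np.float64(1.7)), (np.float64(0.2919), np.float64(1.0)), (np.float64(0.2909), np.float64(0.6)), (np.float64(0.2899), np.float64(0.7)), (np.float64(0.2889), np.float64(-0.0)), (np.float64(0.2879), np.float64(0.5)), (np.float64(0.2869), np.float64(1.5)), (np.float64(0.2859), np.float64(0.4)), (np.float64(0.2849), np.float64(-0.3)), (np.float64(0.2839), np.float64(0.7)), (np.float64(0.2829), np.float64(0.5)), (np.float64(0.2819), np.float64(0.5)), (np.float64(0.2809), np.float64(1.2)), (np.float64(0.2799), np.float64(0.6)), (np.float64(0.2789), np.float64(1.0))] 9.2167
```

View pics/c1.png

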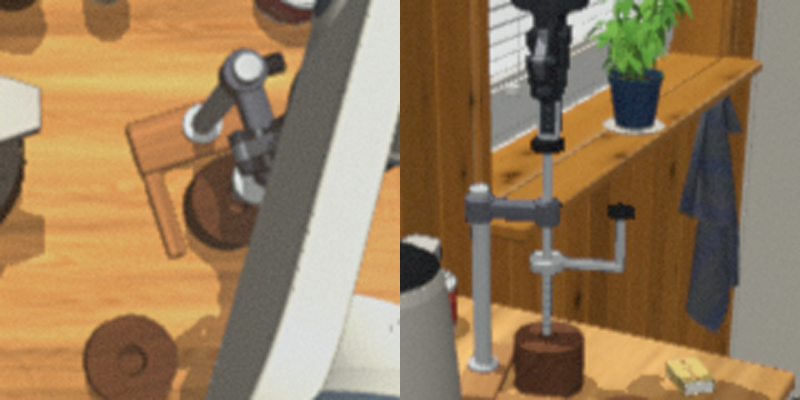

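The fingertips sit centred on the head (scene about (329,178)), and the head has already moved down. Continuing to the floor.

```bash
python3 - <<'E'
from workcell import *
from h import *
T=bot.tcp_to_tips
bot.servo_line(ax+[0,0,.244+T],velocity=.04);print(get_obs()["wrist_force"])
l=press(bot,get_obs,ax,.244,.2295,9,base=.05);print([tuple(map(float,a)) for a in l])
bot.dwell(1.2);o=get_obs();print(o["time_s"],o["wrist_force"],o["position"])
r=vision.read_camera("scene");np.savez("s2.npz",**r)
cv2.imwrite("pics/c2.png",cv2.resize(r["frame"][140:300,270:430],(480,480),interpolation=cv2.INTER_CUBIC)[...,::-1])
E
```

```text
[-0.03974573  0.49582403 -0.63150542]
[(0.243, 0.1), (0.2421, 1.2), (0.2409, 1.3), (0.2399, 0.5), (0.2389, 1.1), (0.2379, 0.1), (0.2369, -0.4), (0.2359, 0.7), (0.2349, 1.0), (0.234, 1.9), (0.2339, 9.9)]
14.2917 [-3.59452437  1.77173727  9.56170654] [ 0.53977988 -0.20152088  0.25093401]
```

View pics/c2.png

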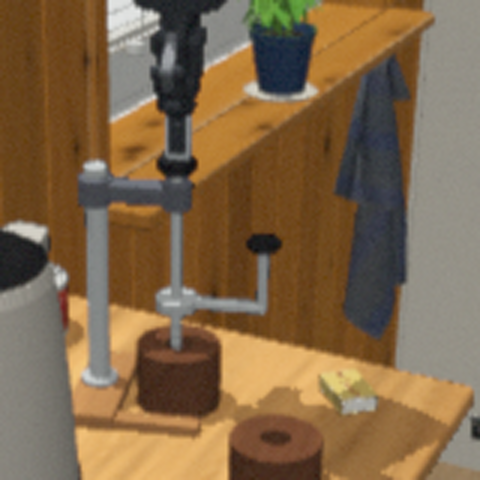

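The rod bottomed at head height 0.234 m, which is the tall holder's floor. It was held for 1.2 s at 9.6 N, and the holder is upright. Now the pad.

```bash
python3 - <<'E'
from workcell import *
from h import *
T=bot.tcp_to_tips
pad=ax-.078*u
bot.servo_line(ax+[0,0,.29+T],velocity=.12)
bot.servo_line(pad+[0,0,.29+T],velocity=.12)
o=get_obs();print(o["wrist_force"],o["position"])
bot.servo_line(pad+[0,0,.19+T],velocity=.08)
print(get_obs()["wrist_force"])
bot.servo_line(pad+[0,0,.139+T],velocity=.03)
l=press(bot,get_obs,pad,.139,.129,8,base=.0);print([tuple(map(float,a)) for a in l])
bot.dwell(.4);o=get_obs();print(o["time_s"],o["wrist_force"],o["position"])
bot.servo_line(pad+[0,0,.16+T],velocity=.05)
bot.servo_line(pad-.03*u+[0,0,.30+T],velocity=.12)
r=vision.read_camera("scene");q=vision.read_camera("top");print(get_obs()["time_s"])
A=cv2.resize(r["frame"][140:300,270:430],(400,400),interpolation=cv2.INTER_CUBIC);B=cv2.resize(q["frame"][130:290,320:480],(400,400),interpolation=cv2.INTER_CUBIC)
cv2.imwrite("pics/c3.png",np.hstack([B,A])[...,::-1])
E
```

```text
[0.85476162 0.2128313  1.18243688] [ 0.46557012 -0.22453496  0.30718284]
[0.07977108 0.66515044 0.26953225]
[(0.138, 0.2), (0.137, 1.1), (0.1359, 0.4), (0.1349, -0.4), (0.1339, -1.0), (0.1329, 0.3), (0.132, 1.0), (0.1318, 12.9)]
21.4167 [-4.44101413  0.32341356 12.96814359] [ 0.46512542 -0.22454479  0.14886537]
23.5917
```

View pics/c3.png

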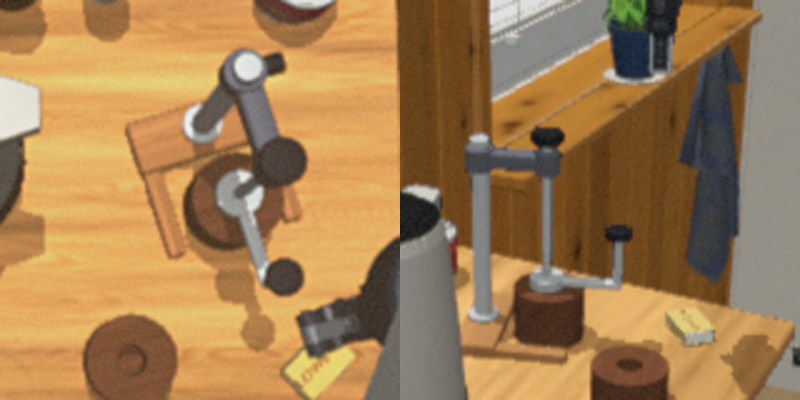

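The stop's collar rests on the holder's top (scene about (329,252)). The head is just above the guide arm, the holders have not moved, and the gripper is clear.

```bash
python3 -c "
from workcell import *
print(hand_in())"
```

```text
the job is handed in; nothing more can be done
None
```

The job is handed in: I held the rod on the tall holder's socket floor for over a second, then set the stop on its top, which confirms the 42 mm depth; the holders did not visibly move, but no verdict came back.

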